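# Tip a standing steel parallel into the marked bay and butt it against the stop

## Task

The tall steel bar stands on end on the checking plate. Push it near its top so that it topples over towards the end stop and lands flat in the outlined bay, then push it along the plate until its end sits square against the stop and it lies wholly inside the outline. Only push it with the fingertips, never pick it up, and leave the short bar and the vial standing where they are.

Things in the scene. Friction and masses are not known exactly. Their poses are not given: they have to be found in the camera images.
- plate: grey plate screwed to the bench, 280 x 210 mm, 6 mm thick. Origin at the centre of its underside, on the bench; z up, x along its length towards the end stop, y to the left of that. A thin black outline, flush with its top, marks the bay: from x = -62 mm to the stop, 78 mm wide (y = -39 to +39 mm)
- stop_face (a point): middle of the end stop's face on the side of the bay, 15 mm above the bench. The stop is a fixed steel block on the plate, 22 mm thick along the plate's x, 100 mm wide, 22 mm high above the plate; its face is at x = +100 mm of the plate and looks along -x. Axes as the plate's
- tall_bar: ground-steel parallel bar, three holes through its broad faces, 18 mm thick (x) x 30 wide (y) x 125 long (z), 0.3 to 0.65 kg, loose. Starts upright on its end on the plate, short of the bay, broad faces about square to the plate's x. Origin: centre of its foot end; z points foot to top. Its top pushed 18 mm (8 degrees), it falls by itself; it slides with friction up to about its weight
- bar_top (a point): centre of the end face of the tall bar that is on top at the start (125 mm from its foot); once it has fallen towards the stop, this is the end that goes against the stop, 9 mm above the plate
- bar_foot (a point): centre of the end face of the tall bar that stands on the plate at the start; once it has fallen, this is the end to push on, 9 mm above the plate
- short_bar: short thick steel bar with two holes, 26 x 30 x 60 mm, standing on end on the plate about 80 mm to one side of the tall bar. Origin at the centre of its underside. Leave it standing
- vial: small screw-cap sample vial with white cap and orange contents, 26 mm in diameter, 52 mm high, standing on the plate about 80 mm to the other side of the tall bar (the short bar and the vial may swap sides). Origin at the centre of its underside. Leave it standing

How it is judged:
By the outcome, as a careful person would: the job done as asked, in the order asked, and still so for the second after the job is handed in, with the robot touching nothing.
It also fails if it takes over 42 s, if anything falls off the work surface, if the arm or the gripper's body presses on something with over 40 N, if the wrist force passes 120 N, or if a joint passes its speed limit or range.

## Robot

A 6-joint arm with a two-finger parallel gripper is mounted at the origin on a cart in front of the work surface, level with it; the furniture and walls round the work are solid. World frame = base frame: x ahead of the robot, y to its left, z up, the work surface at z = 0. Lengths are in m, angles in rad, forces in N, time in s.
With the tool pointing down it reaches from about 0.35 to 0.95 m from the base axis. Payload 17.4 kg.
Tool frame: the origin (TCP) lies midway between the tips of the shut fingers; the grasp point (between the pads) lies 19 mm behind it; z points along the fingers, y is the line along which they close (so a half turn about z gives the same grasp; the last joint's range is limited). The gripper opens to 93 mm and grips with 3 to 60 N. Pads are 15 mm wide; open, the fingers measure 128 mm over their backs; the gripper's body (75 mm by 188 mm) begins 65 mm behind the grasp point.
Start: joints at [1.088, 0.116, 1.442, -0, 1.584, -0.038], TCP at [0.29, 0.609, 0.219] pointing down, gripper open.
Joint ranges: [-2.83, 2.83], [-0.83, 2.19], [0.07, 2.5], [-1.14, 4.28], [0.01, 3], [-2.97, 2.97]. Speed limits (rad/s): [1.89, 1.89, 2.22, 3.14, 3.14, 3.14].

## Interface

Orientations are given as a rotation vector (axis times angle).
In Python, from workcell import bot, cams gives the robot as it stands.
- The arm moves only by the tool drive_tool, never from a script. Its argument "deltas" is a list that holds one entry, the list of rows, each a list of 7 numbers: the turn, a rotation vector about the tool's x, y, z in degrees, then the shift along the tool's x, y, z in m, then the finger opening in m, from 0 to 0.093. A call has 1 to 12 rows; each row is the pose to reach, as a shift and turn from the pose commanded when the call began, along the tool's axes at that moment; what a row does not reach only later rows make up. A row lasts 1/8 s, in which the tool goes at most 62.5 mm and 10.7 degrees, less where a joint would pass 70% of its speed; a pose out of reach is approached as far as the arm can. A call with a gripper value outside its range is refused whole. The fingers move at their own pace and stop on an object; "squeeze" is the grip in N (left out, the last holds). Time passes only in rows, so rows that repeat a pose let the fingers close. It gives the time, the measured TCP pose, the force, the opening and the grip force at its end, in the units of the state.
- bot.state(): the state, without advancing time (a new reading comes with each control period).
- cams.grab_frame(name): name is "scene" or "top"; returns the picture (480x640x3 uint8, blue, green, red); there is no depth.
- cams.calibration(name): a dict with "fov_y" (degrees; the focal length in pixels is half the picture's height over the tangent of half this angle, whatever the lens; pixels are square), "cx", "cy" (the principal point, pixels), "xyz" and "orientation" of the camera in the world. Camera axes: x right, y up, looking along -z (the intrinsics and any distortion apply to the point x, -y, -z); pixel columns grow to the right and rows downward; lengths in m; the calibration is good to about 2 mm. A picture is of the moment at which its call begins. calibration takes no time and is no camera call.
- bot.finish_job(): hands the job in; it is judged then, once.
The state is a dict: "clock": time; "joint_pos": joint angles; "joint_velocities": joint speeds; "joint_torque": joint torques, N m; "eef_pos": TCP position; "ee_rot": TCP orientation; "force": force on the tool from outside, world axes, zero at the start; "moment": the same for the moment, N m; "finger_gap": opening from 0.0 (shut) to 1.0 (fully open); "grip_force": force on a finger pad.
Only numpy, scipy, OpenCV 4.12 (cv2) and the standard library are available. Lean on these libraries where they do the work, as an engineer would, in place of code of your own. Each camera call takes 0.05 s, during which the arm holds its last target. There are 200 camera calls.

## Working session

There is one attempt and no reset: what is moved stays moved. The work goes in short steps, Python scripts to look and compute and a tool call to move; the robot and the scene stay as the last step left them, time stands still between calls to the robot, and variables do not carry over. Pictures are saved under pics/ and viewed, at most 10 in all, crops included, and the job is handed in when it is done.

Besides the shell and the picture viewer there is one more tool, called after "Request:" as a command line: name --argument value ..., lists and objects as JSON in quotes. drive_tool: Moves the arm, as the interface text tells. Its arguments: {"type":"object","properties":{"deltas":{"type":"array","items":{"type":"array","items":{"type":"array","items":{"type":"number"}}}},"squeeze":{"type":"number"}},"required":["deltas"]}

```bash
mkdir -p pics; ls
python3 - <<'E'
from workcell import bot,cams
import cv2
for n in("scene","top"):
    cv2.imwrite(f"pics/{n}0.png",cams.grab_frame(n)); print(n,cams.calibration(n))
print(bot.state())
E
```

```text
pics
scene {'fov_y': 46.76353303364776, 'cx': 310.5819876155058, 'cy': 239.61739978975882, 'xyz': array([ 0.00409378, -0.24909995,  0.69776825]), 'orientation': array([ 0.72905018, -0.46087042, -1.03959366])}
top {'fov_y': 55.3673069631578, 'cx': 314.45951174867605, 'cy': 239.83437273896925, 'xyz': array([0.42906204, 0.05356806, 0.93189374]), 'orientation': array([ 0.10506302, -0.11771713, -1.54448302])}
{'clock': 0.1, 'joint_pos': array([ 1.08815235e+00,  1.16423570e-01,  1.44219380e+00,  3.09066780e-05,
        1.58403335e+00, -3.77980922e-02]), 'joint_velocities': array([-0.00073041, -0.00108157, -0.00170553, -0.00085027, -0.00143012,
       -0.00014256]), 'joint_torque': array([ 1.86218997e-03, -7.22885227e+01, -6.23869514e+01,  7.81301991e-02,
        2.27491208e-02, -6.69393739e-05]), 'eef_pos': array([0.29037392, 0.6091365 , 0.21799165]), 'ee_rot': array([-6.92947666e-01, -3.06390720e+00,  1.59340488e-03]), 'force': array([ 0.24472742, -0.32653676,  0.29594005]), 'moment': array([ 0.0040934 ,  0.03937447, -0.01463371]), 'grip_force': 0.0, 'finger_gap': 1.001665443007634}
```

View pics/scene0.png

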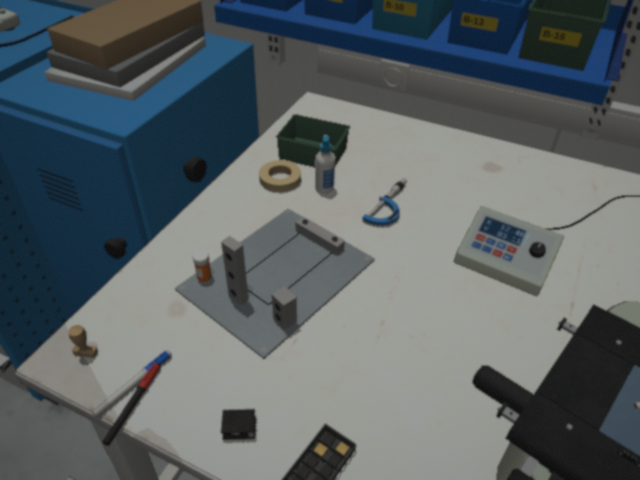

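View pics/top0.png

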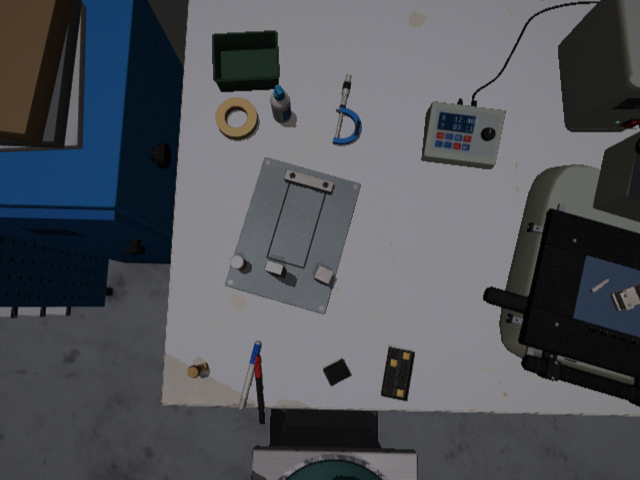

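Scene: the plate is left of centre, with the tall bar at about (236,272), the vial to its left and the short bar to its right. Top: plate corners are near (265,157), (361,184), (325,313) and (226,286), with the stop at the upper end. I'll fit the plate and take enlarged crops to find the bar.

```bash
cat > h.py <<'E'
import numpy as np,cv2
from scipy.spatial.transform import Rotation as R
from workcell import bot,cams
def ray(n,uv):
    c=cams.calibration(n); f=240/np.tan(np.radians(c['fov_y']/2))
    uv=np.atleast_2d(np.array(uv,float))
    d=np.c_[(uv[:,0]-c['cx'])/f,-(uv[:,1]-c['cy'])/f,-np.ones(len(uv))]
    return np.array(c['xyz']),R.from_rotvec(c['orientation']).apply(d)
def onz(n,uv,z):
    o,d=ray(n,uv); return o+d*((z-o[2])/d[:,2])[:,None]
def proj(n,p):
    c=cams.calibration(n); f=240/np.tan(np.radians(c['fov_y']/2))
    q=R.from_rotvec(c['orientation']).inv().apply(np.atleast_2d(p)-c['xyz'])
    return np.c_[c['cx']-f*q[:,0]/q[:,2],c['cy']+f*q[:,1]/q[:,2]]
E
python3 - <<'E'
from h import *
t=cv2.imread("pics/top0.png"); s=cv2.imread("pics/scene0.png")
def plate(im,x,y,w,h):
    g=cv2.cvtColor(im,cv2.COLOR_BGR2GRAY)[y:y+h,x:x+w]
    _,m=cv2.threshold(g,0,255,cv2.THRESH_BINARY_INV+cv2.THRESH_OTSU)
    m=cv2.morphologyEx(m,cv2.MORPH_CLOSE,np.ones((7,7)))
    c=max(cv2.findContours(m,0,1)[0],key=cv2.contourArea)
    return cv2.approxPolyDP(cv2.convexHull(c),6,True)[:,0]+[x,y]
for n,im,b in(("top",t,(210,150,170,175)),("scene",s,(170,205,210,150))):
    q=plate(im,*b); print(n,q.tolist(),onz(n,q,.006).round(4).tolist())
a=cv2.resize(t[225:320,220:345],None,fx=6.2,fy=6.2,interpolation=2)[:590]
cv2.imwrite("pics/t1.png",a)
cv2.imwrite("pics/s1.png",cv2.resize(s[225:340,180:310],None,fx=5,fy=5,interpolation=2))
E
```

```text
top [[265, 157], [360, 183], [324, 313], [225, 285]] [[0.7347, 0.1553, 0.006], [0.6837, -0.0446, 0.006], [0.4145, 0.0252, 0.006], [0.4656, 0.2255, 0.006]]
scene [[374, 259], [273, 354], [254, 354], [175, 290], [193, 260], [287, 209]] [[0.6778, -0.0449, 0.006], [0.4215, 0.0153, 0.006], [0.4087, 0.0407, 0.006], [0.4596, 0.2233, 0.006], [0.5312, 0.2378, 0.006], [0.7293, 0.1571, 0.006]]
```

View pics/t1.png

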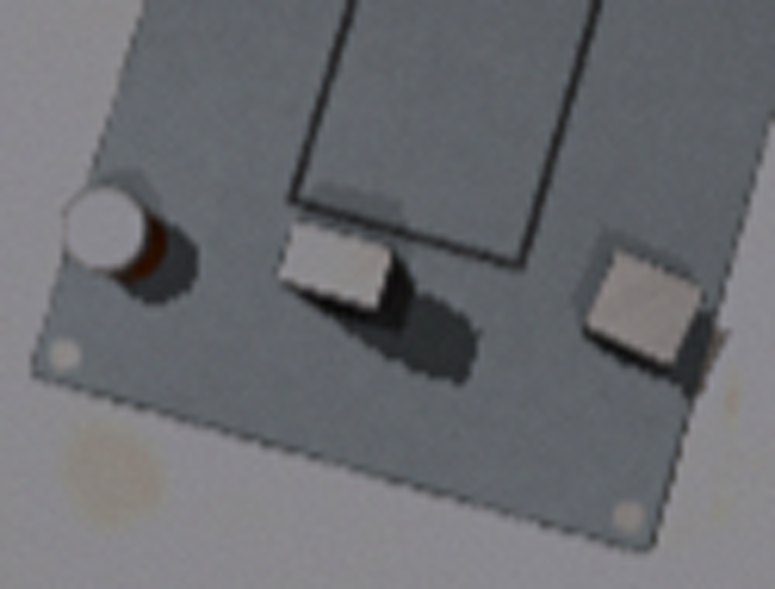

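View pics/s1.png

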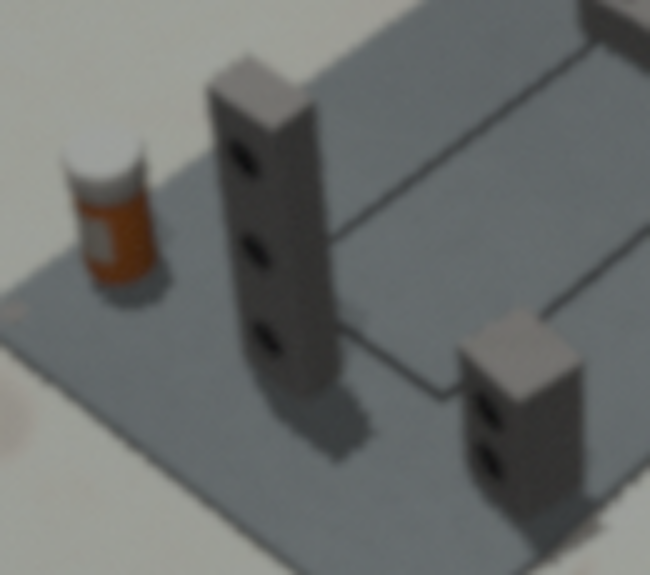

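Top crop: the bar's top face corners are near crop px (297,220), (395,250), (378,308) and (280,275). Vial cap is at (105,228) and short bar top at (643,305). Scene crop: the bar's top face corners are (250,58), (316,98), (274,130) and (210,90), and the foot's near corners are about (245,355) and (300,398).

Run:
```python
from h import *
A=lambda l,f,o:np.array(l)/f+o
tt=A([(297,220),(395,250),(378,308),(280,275)],6.2,[220,225])-.4
st=A([(250,58),(316,98),(274,130),(210,90)],5,[180,225])-.4
P=dict(top=np.array([[.7347,.1553],[.6837,-.0446],[.4145,.0252],[.4656,.2255]]),scene=np.array([[.7293,.1571],[.6778,-.0449],[.4170,.0250],[.4596,.2233]]))
for n,q in(("top",tt),("scene",st)):
    p=onz(n,q,.131)[:,:2]; c=p.mean(0); pc=P[n].mean(0)
    v=(P[n][0]-P[n][3])+(P[n][1]-P[n][2]); a=np.arctan2(v[1],v[0])
    T=np.array([[np.cos(a),np.sin(a)],[-np.sin(a),np.cos(a)]])
    print(n,"plate",pc.round(4),np.degrees(a).round(1),"bar",c.round(4),"in plate",(T@(c-pc)).round(4),"edges",[np.degrees(np.arctan2(*(p[i]-p[j])[::-1])).round(1) for i,j in((0,3),(1,2),(0,1),(3,2))],"w",np.linalg.norm(p-np.roll(p,-1,0),axis=1).round(3))
foot=A([(245,355),(300,398)],5,[180,225])-.4
print("foot",onz("scene",foot,.006).round(4))
vs=onz("top",A([(105,228)],6.2,[220,225]),.058),onz("top",A([(643,305)],6.2,[220,225]),.066)
print(vs)
print(R.from_rotvec(bot.state()['ee_rot']).as_matrix().round(3))
```

```text
top plate [0.5746 0.0904] -14.6 bar [0.494  0.1181] in plate [-0.085   0.0066] edges [np.float64(-15.0), np.float64(-14.5), np.float64(74.3), np.float64(72.8)] w [0.029 0.017 0.029 0.016]
scene plate [0.5709 0.0901] -14.4 bar [0.491  0.1186] in plate [-0.0845  0.0077] edges [np.float64(-9.8), np.float64(-12.4), np.float64(77.5), np.float64(77.2)] w [0.028 0.018 0.027 0.018]
foot [[0.4894 0.1373 0.006 ]
 [0.4818 0.1114 0.006 ]]
(array([[0.50835417, 0.19527435, 0.058     ]]), array([[0.48795267, 0.02898214, 0.066     ]]))
[[-0.903  0.43  -0.001]
 [ 0.43   0.903 -0.001]
 [ 0.    -0.001 -1.   ]]
```

Request:
drive_tool --deltas '[[[0,0,-2,-0.03,-0.03,0,0],[0,0,-4,-0.065,-0.067,0,0],[0,0,-6,-0.1,-0.103,0,0],[0,0,-8,-0.135,-0.139,0,0],[0,0,-10,-0.17,-0.175,0,0],[0,0,-10.9,-0.205,-0.211,0,0],[0,0,-10.9,-0.24,-0.247,0,0],[0,0,-10.9,-0.275,-0.283,0,0],[0,0,-10.9,-0.31,-0.318,0,0],[0,0,-10.9,-0.335,-0.344,0,0],[0,0,-10.9,-0.354,-0.364,0,0],[0,0,-10.9,-0.354,-0.364,0,0]]]' --squeeze 10

```text
clock: 1.6
eef_pos: [0.4536, 0.1271, 0.2184]
ee_rot: [-0.402, -3.115, 0.0]
force: [0.2, 0.4, 0.2]
finger_gap: 0.003
grip_force: 0.0
```

Request:
drive_tool --deltas '[[[0,0,0,0,0,0.03,0],[0,0,0,0,0,0.065,0],[0,0,0,0,0,0.09,0],[0,0,0,0,0,0.1,0],[0,0,0,0,0,0.1,0]]]'

```text
clock: 2.22
eef_pos: [0.4532, 0.1288, 0.1186]
ee_rot: [-0.398, -3.116, 0.0]
force: [0.5, -0.0, 0.4]
finger_gap: 0.004
grip_force: 0.0
```

Run:
```python
from h import *
s=cams.grab_frame("scene"); t=cams.grab_frame("top")
a=cv2.resize(s[160:330,160:330],(500,500),interpolation=2); b=cv2.resize(t[200:325,190:265+0+0+0],(300,500)) if 0 else cv2.resize(t[215:330,220:290],(300,500),interpolation=2)
cv2.imwrite("pics/c2.png",np.hstack([a,b]))
```

```text
(no output)
```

View pics/c2.png

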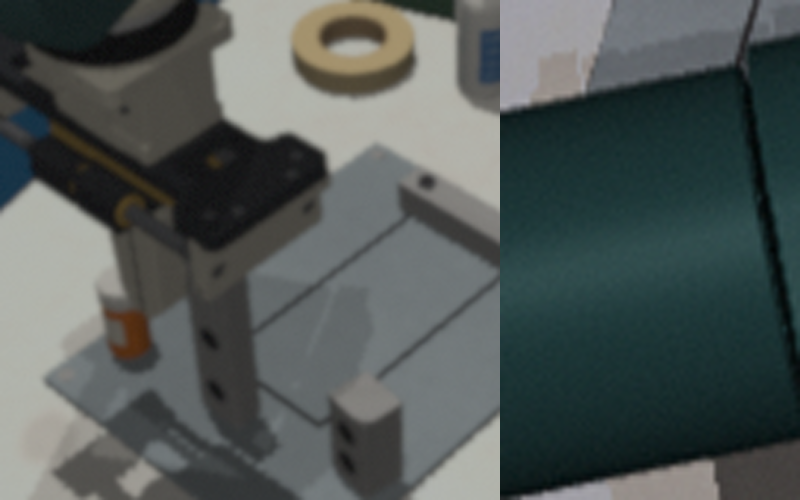

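The gripper hangs just behind the upright bar. In the left crop the bar is at (225,350), with the vial and short bar still standing. The arm hides the top view. I'll push slowly now.

Request:
drive_tool --deltas '[[[0,0,0,-0.008,0,0,0],[0,0,0,-0.014,0,0,0],[0,0,0,-0.018,0,0,0],[0,0,0,-0.021,0,0,0],[0,0,0,-0.024,0,0,0],[0,0,0,-0.027,0,0,0],[0,0,0,-0.03,0,0,0],[0,0,0,-0.033,0,0,0],[0,0,0,-0.036,0,0,0]]]'

```text
clock: 3.45
eef_pos: [0.4884, 0.1193, 0.1187]
ee_rot: [0.399, 3.116, 0.0]
force: [-0.4, -0.4, -0.4]
finger_gap: 0.01
grip_force: 0.0
```

Request:
drive_tool --deltas '[[[0,0,0,-0.003,0,0,0],[0,0,0,-0.006,0,0,0],[0,0,0,-0.009,0,0,0],[0,0,0,-0.012,0,0,0],[0,0,0,-0.012,0,0,0],[0,0,0,-0.012,0,0,0]]]'

```text
clock: 4.2
eef_pos: [0.4998, 0.1163, 0.1186]
ee_rot: [-0.399, -3.116, 0.0]
force: [-0.2, 0.6, -0.3]
finger_gap: 0.002
grip_force: 0.0
```

Run:
```python
from h import *
s=cams.grab_frame("scene")
cv2.imwrite("pics/c3.png",cv2.resize(s[160:360,160:390],None,fx=3,fy=3,interpolation=2))
```

```text
(no output)
```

View pics/c3.png

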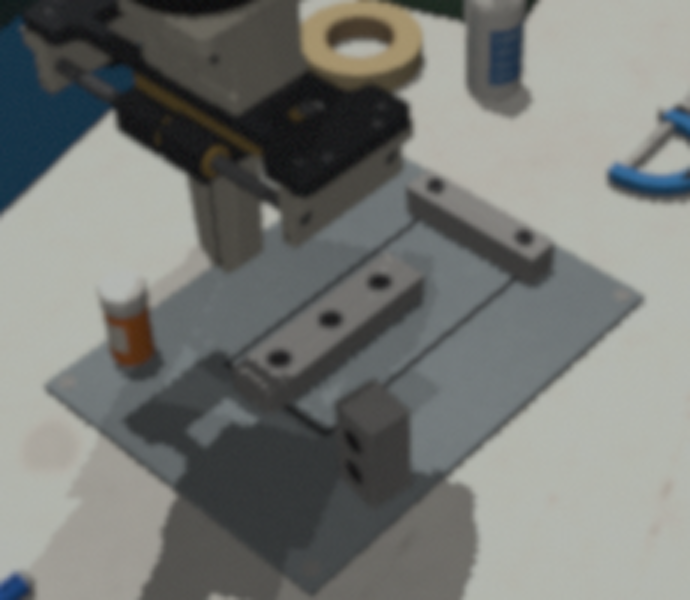

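The bar lies flat inside the bay: foot end at crop (237,365)–(278,393), top end at (390,250)–(425,285). The vial and short bar are still standing. I'll measure it and back the tool off behind the foot.

Request:
drive_tool --deltas '[[[0,0,0,0.02,0,0,0],[0,0,0,0.04,0,0,0],[0,0,0,0.05,0,0,0],[0,0,0,0.05,0,0.03,0],[0,0,0,0.05,0,0.06,0],[0,0,0,0.05,0,0.09,0],[0,0,0,0.05,0,0.104,0],[0,0,0,0.05,0,0.104,0],[0,0,0,0.05,0,0.104,0]]]'

```text
clock: 5.38
eef_pos: [0.4521, 0.1291, 0.0158]
ee_rot: [0.399, 3.115, 0.001]
force: [0.3, -0.8, 0.4]
finger_gap: 0.008
grip_force: 0.0
```

```bash
cat >> h.py <<'E'
def plate(n,p):
    c={'top':(.5746,.0904),'scene':(.5709,.0901)}[n]; a=np.radians(-14.6)
    return (np.asarray(p)[:,:2]-c)@np.array([[np.cos(a),-np.sin(a)],[np.sin(a),np.cos(a)]])*1000
E
python3 - <<'E'
from h import *
q=np.array([(237,365),(278,393),(425,285),(390,250)])/3+[160,160]-.33
print(plate("scene",onz("scene",q,.024)).round(1))
s=cams.grab_frame("scene");t=cams.grab_frame("top")
a=cv2.resize(s[160:360,160:390],(460,400),interpolation=2); b=cv2.resize(t[150:320,215:370],(340,400),interpolation=2)
cv2.imwrite("pics/c4.png",np.hstack([a,b])); print(bot.state()['eef_pos'])
E
```

```text
[[-68.3  22.8]
 [-67.8  -8.7]
 [ 46.9 -12.7]
 [ 55.1  22.4]]
[0.4520471  0.1290787  0.01576945]
```

View pics/c4.png

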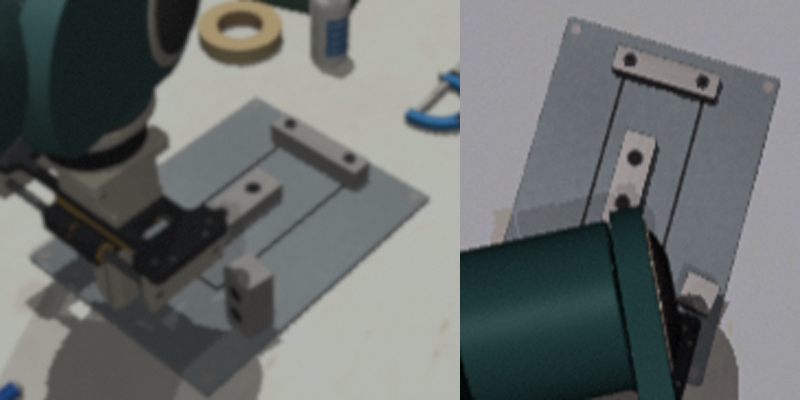

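Both views show the bar straight in the bay at y≈+6 mm, with its top end about 45–50 mm short of the stop. Now I push along the plate.

Request:
drive_tool --deltas '[[[0,0,0,-0.012,0,0.003,0],[0,0,0,-0.026,0,0.004,0],[0,0,0,-0.036,0,0.004,0],[0,0,0,-0.041,0,0.004,0],[0,0,0,-0.045,0,0.004,0],[0,0,0,-0.049,0,0.004,0],[0,0,0,-0.053,0,0.004,0],[0,0,0,-0.057,0,0.004,0],[0,0,0,-0.061,0,0.004,0],[0,0,0,-0.065,0,0.004,0],[0,0,0,-0.069,0,0.004,0],[0,0,0,-0.073,0,0.004,0]]]'

```text
clock: 6.98
eef_pos: [0.5223, 0.1105, 0.0106]
ee_rot: [-0.399, -3.116, 0.0]
force: [-1.9, 0.3, -1.0]
finger_gap: 0.008
grip_force: 0.9
```

Run:
```python
from h import *
s=cams.grab_frame("scene");t=cams.grab_frame("top")
a=cv2.resize(s[160:360,160:390],(460,400),interpolation=2); b=cv2.resize(t[150:320,215:370],(340,400),interpolation=2)
cv2.imwrite("pics/c5.png",np.hstack([a,b])); print(bot.state()['eef_pos'])
```

```text
[0.52262701 0.11043543 0.01078099]
```

View pics/c5.png

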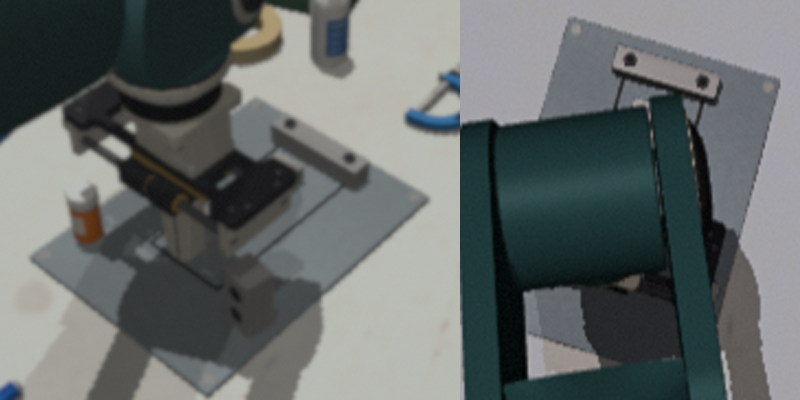

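The tool is pushing (about 2 N), with about 20 mm left by estimate. The vial and short bar are still standing.

Request:
drive_tool --deltas '[[[0,0,0,-0.003,0,0,0],[0,0,0,-0.006,0,0,0],[0,0,0,-0.009,0,0,0],[0,0,0,-0.011,0,0,0],[0,0,0,-0.013,0,0,0],[0,0,0,-0.0145,0,0,0],[0,0,0,-0.016,0,0,0]]]'

```text
clock: 7.95
eef_pos: [0.5376, 0.1065, 0.0107]
ee_rot: [-0.399, -3.116, 0.0]
force: [-5.0, 1.6, 3.1]
finger_gap: 0.002
grip_force: 2.2
```

Request:
drive_tool --deltas '[[[0,0,0,-0.001,0,0,0],[0,0,0,-0.002,0,0,0]]]'

```text
clock: 8.2
eef_pos: [0.5395, 0.106, 0.0106]
ee_rot: [-0.399, -3.116, -0.0]
force: [-4.0, 0.6, 3.2]
finger_gap: 0.001
grip_force: 2.1
```

Request:
drive_tool --deltas '[[[0,0,0,-0.001,0,0,0],[0,0,0,-0.002,0,0,0]]]'

```text
clock: 8.45
eef_pos: [0.5408, 0.1057, 0.0106]
ee_rot: [-0.399, -3.114, -0.0]
force: [-16.0, 4.2, 12.6]
finger_gap: 0.008
grip_force: 8.4
```

Request:
drive_tool --deltas '[[[0,0,0,-0.001,0,0,0],[0,0,0,-0.002,0,0,0]]]'

```text
clock: 8.7
eef_pos: [0.5409, 0.1056, 0.0106]
ee_rot: [-0.398, -3.11, -0.0]
force: [-35.5, 7.0, 24.9]
finger_gap: 0.006
grip_force: 18.3
```

The force rises sharply at the stop, so the bar is seated. I'll back off gently, lift and look.

Request:
drive_tool --deltas '[[[0,0,0,0.001,0,0,0],[0,0,0,0.002,0,0,0],[0,0,0,0.004,0,0,0],[0,0,0,0.015,0,0,0],[0,0,0,0.035,0,0,0],[0,0,0,0.05,0,-0.01,0],[0,0,0,0.06,0,-0.05,0],[0,0,0,0.06,0,-0.1,0],[0,0,0,0.06,0,-0.15,0],[0,0,0,0.06,0.02,-0.19,0],[0,0,0,0.06,0.06,-0.2,0],[0,0,0,0.07,0.11,-0.2,0]]]'

```text
clock: 10.2
eef_pos: [0.5037, 0.2299, 0.212]
ee_rot: [0.401, 3.113, 0.002]
force: [0.3, -0.3, -0.7]
finger_gap: 0.008
grip_force: 0.0
```

Request:
drive_tool --deltas '[[[0,0,0,0.03,0.05,0,0],[0,0,0,0.06,0.1,0,0],[0,0,0,0.08,0.15,0,0],[0,0,0,0.09,0.2,0,0],[0,0,0,0.09,0.24,0,0],[0,0,0,0.09,0.26,0,0],[0,0,0,0.09,0.26,0,0]]]'

```text
clock: 11.08
eef_pos: [0.4813, 0.5041, 0.2098]
ee_rot: [-0.397, -3.116, 0.001]
force: [0.6, 0.4, -0.7]
finger_gap: 0.008
grip_force: 0.0
```

Run:
```python
from h import *
s=cams.grab_frame("scene");t=cams.grab_frame("top")
cv2.imwrite("pics/sf.png",s);cv2.imwrite("pics/tf.png",t)
a=cv2.resize(s[200:340,190:390],(420,294),interpolation=2); a=np.vstack([a,np.zeros((306,420,3),np.uint8)]);b=cv2.resize(t[160:320,225:325],(375,600),interpolation=2)
cv2.imwrite("pics/c6.png",np.hstack([a,b])); print(bot.state()['eef_pos'],bot.state()['force'])
```

```text
[0.48141706 0.50281265 0.21049249] [-0.54346327 -0.55534701 -0.21324818]
```

View pics/c6.png

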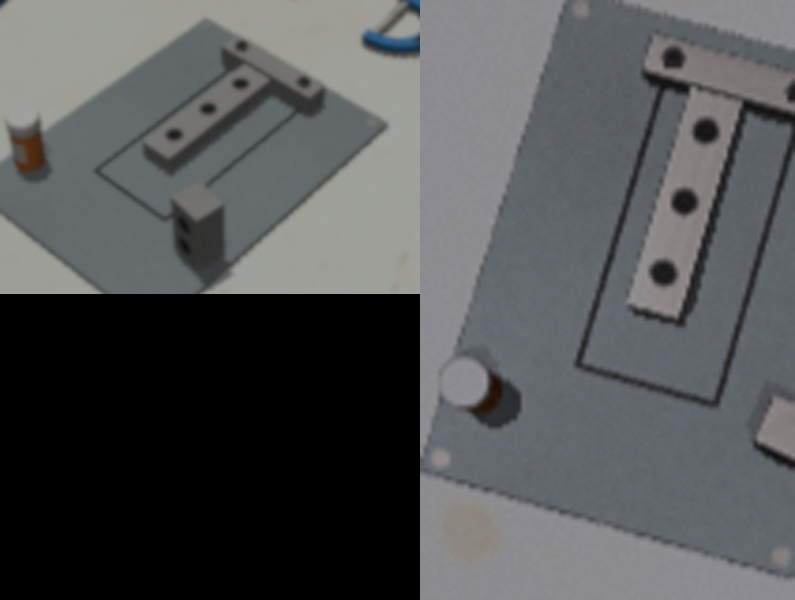

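The bar's end is against the stop. Its hole line, (705,131) to (663,273), runs parallel to the outline within about 0.5°, and the bar lies wholly inside the outline. The vial and short bar still stand, and the arm is clear.

```bash
python3 -c "
from workcell import bot
print(bot.finish_job())"
```

```text
the job is handed in; nothing more can be done
None
```

I've handed the job in at about 11 s of the 42 s: the bar was toppled into the bay and pushed square against the stop, wholly inside the outline, with the short bar and vial still standing.

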